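# Bring the crate into the bay and present its job plate

### The job

Push the plywood crate along the rollers until it is fully home against the bay's end stop. Then pick its see-through job plate off the black deck by the clear end, without the fingers touching the frosted end (the end with the small corner notch and the label), and hold it level and label up above the reader, with the frosted end centred over the lit window and pointing towards the reader's camera post, 4 to 10 cm above the window. Finish while still holding it there, with the crate still home and everything else left undisturbed.

Things in the scene. Friction and masses are not known exactly. Their poses are not given: they have to be found in the camera images.
- track: Fixed roller track. Origin on the table, +y along the lane towards the blue end stop, z up. Free rollers 24 mm thick, tops 50 mm up, from y=-380 to +200 mm. Cream side frames, inner faces x=+-99 mm, 62 mm high; in the bay (y over +40) blue cheeks 72 mm high. Stop 82 mm high, rubber bumpers at y=+195. The -y end is open. The crate drags about 1 N and hardly coasts.
- home (a point): Where the crate's origin lies when the crate is fully home against the bumpers: y=+60 mm in the track's frame, on top of the rollers (50 mm above the table).
- crate: Loose plywood crate on the rollers, 190 (x) by 270 (y) mm, about 0.6 kg, origin at the centre of its underside, axes along the track's, +y end leading. Rear part: flat black rubber deck 176 mm square, top 35 mm above the underside, centred at y=-40, in a lip 5 mm higher. Front part (y=+52 to +129): well with two finials, walls 52 mm high. Pushed at its rear wall, towards +y.
- rear (a point): Middle of the crate's rear (-y) wall, where it is pushed: outer face at y=-135 mm of the crate, 20 mm above the underside. The wall is 190 mm wide and 40 mm high.
- plate: Job plate: loose acrylic plate 120 x 34 x 10 mm, 50 g, flat on the deck, label up, turned any way. Origin at the centre of its underside (near its centre of mass), +x to the frosted end, z out of the label face. x=-60 to +18 mm: clear pale blue, to be gripped across its 34 mm width. x=+18 to +60: frosted white, yellow label with bars on top, 10 mm notch in the +x+y corner.
- frost (a point): Centre of the frosted end's label face: (39, 0, 10) mm in the plate's frame.
- tail (a point): Middle of the plate's clear end face: (-60, 0, 5) mm in the plate's frame.
- reader: Fixed label reader. Origin on the table under the window's centre, +x away from the robot (yaw within 0.25 rad), z up. Black block 100 x 100 x 20 mm with a lit window (green frame 64 mm, white centre 44 mm). A camera head on a post stands on the far side, from 120 mm beyond the window's centre outward, top at about 175 mm.
- window (a point): Centre of the lit window's face, 21 mm above the table.
- finial_a: Turned dark wood finial, 44 mm diameter, 46 mm tall, standing loose in the crate's front well; top 52 mm above the crate's underside. It rides along and must stay upright in the well.
- finial_b: Turned mid-brown finial, same shape, standing beside the other one.
- mallet: Bystander: hammer lying near the robot, left alone.
- gouge: Bystander: green-handled hand tool 260 mm long lying beyond the track.
- wax: Bystander: amber jar 68 mm diameter, 70 mm tall, beyond the reader.
- bowl: Bystander: turned wooden bowl 140 mm diameter, 50 mm tall, near the robot.
- sandblock: Bystander: cork sanding block 100 x 60 x 35 mm, at the right near the robot.

How it is judged (in metres and radians):
On the way, in this order (a step that is already met when the one before it is completed fails the run):
1. the crate is home against the end stop, its plate still lying on it (horizontal distance between crate and home below 0.01 m and y of crate in the frame of track above 0.054 m and linear speed of crate below 0.02 m/s and z of plate in the frame of crate below 0.042 m), for 0.3 s.
2. the plate is lifted clear of the crate, held by the fingers (z of plate in the frame of crate above 0.06 m and contact force between plate and the fingers above 0.5 N), for 0.2 s.
At the end, for the whole second after the job is handed in: Crate within 6 mm of the stop. Plate held still by the fingers alone, label up, level to 0.20 rad, frosted end's centre within 20 mm of the window's centre seen from above and 35-110 mm above it, clear end 60 mm or more away from the post. Finials upright in the well, bystanders within 30 mm (horizontal distance between crate and home below 0.01 m and y of crate in the frame of track above 0.054 m and horizontal distance between frost and window below 0.02 m and z of frost in the frame of window between 0.035 and 0.11 m and x of tail in the frame of reader below -0.06 m and angle between plate's own z axis and vertical below 0.2 rad and linear speed of plate below 0.02 m/s and contact force between plate and the fingers above 0.5 N and contact force between plate and reader below 0.05 N and contact force between plate and crate below 0.05 N and angle between each of finial_a, finial_b's own z axis and vertical below 0.4 rad and z of each of finial_a, finial_b in the frame of crate below 0.02 m and distance of each of mallet, gouge, wax, bowl, sandblock from where it was at the start of the episode below 0.03 m); the arm keeps its last pose, push and grip.
It fails at once if the fingers touch the frosted end (contact force between any of plate_c1, plate_c2 and the fingers above 0.3 N).
It fails at once if a bystander is disturbed (distance of any of mallet, gouge, wax, bowl, sandblock from where it was at the start of the episode above 0.03 m).
It fails at once if a finial is knocked over or leaves the well (angle between any of finial_a, finial_b's own z axis and vertical above 0.6 rad or z of any of finial_a, finial_b in the frame of crate above 0.03 m).
It also fails if it takes over 70 s, if anything falls off the work surface, if the arm or the gripper's body presses on something with over 40 N, if the wrist force passes 120 N, or if a joint passes its speed limit or range.

### The arm

A 6-joint arm with a two-finger parallel gripper is mounted at the origin on the work surface. World frame = base frame: x ahead of the robot, y to its left, z up, the work surface at z = 0. Lengths are in mm, angles in rad, forces in N, time in s.
With the tool pointing down it reaches from about 350 to 850 mm from the base axis. Payload 8.1 kg.
Tool frame: the origin (TCP) lies midway between the tips of the shut fingers; the grasp point (between the pads) lies 19 mm behind it; z points along the fingers, y is the direction in which the jaws open and shut (so a half turn about z gives the same grasp; the last joint's range is limited). The gripper opens to 85 mm and grips with 20 to 120 N. Pads are 22 mm wide; open, the fingers measure 114 mm over their backs; the gripper's body (76 mm by 85 mm) begins 54 mm behind the grasp point. The pads swing forward as they close: fully open they stand 13 mm farther back than shut.
Start: joints at [1.171, 0.13, 1.488, -0, 1.523, -0.085], TCP at [185.754, 570.527, 231.292] pointing down, gripper open.
Joint ranges: [-2.96, 2.96], [-0.89, 2.26], [0.02, 2.5], [-1.34, 4.48], [0, 2.73], [-2.66, 2.66]. Speed limits (rad/s): [2.39, 2.39, 2.79, 3.14, 3.14, 3.14].

### API

Orientations are given as a 3x3 rotation matrix whose columns are the frame's x, y, z axes.
In Python, from plant import arm gives the robot as it stands.
- The arm moves only by the tool servo_tool, never from a script. Its argument "steps" is a list that holds one entry, the list of rows, each a list of 7 numbers: the shift along the tool's x, y, z in units of 40 mm (1.0 is 40 mm), then the turn, a rotation vector about the tool's x, y, z in units of 5 degrees (1.0 is 5 degrees), then the closure, from 0 (fully open) to 1 (shut). A call has 1 to 5 rows; each row is the pose to reach, as a shift and turn from the pose commanded when the call began, along the tool's axes at that moment; what a row does not reach only later rows make up. A row lasts 1/10 s, in which the tool goes at most 50 mm and 8.59 degrees, less where a joint would pass 70% of its speed; a pose out of reach is approached as far as the arm can. A call with a gripper value outside its range is refused whole. The fingers move at their own pace and stop on an object; "squeeze" is the grip in N (left out, the last holds). Time passes only in rows, so rows that repeat a pose let the fingers close. It gives the time, the measured TCP pose, the force and the opening at its end, in the units of the state.
- arm.state(): the state, without advancing time (a new reading comes with each control period).
- arm.get_image(name): name is "scene" or "side" or "wrist"; returns the picture (420x560x3 uint8, red, green, blue); there is no depth.
- arm.get_calibration(name): a dict with "vertical_fov" (degrees; the focal length in pixels is half the picture's height over the tangent of half this angle, whatever the lens; pixels are square), "cx", "cy" (the principal point, pixels), "extrinsics" (4x4, takes a point from world to camera coordinates); the wrist camera has in their place "tool_from_camera" (4x4, takes a point from camera to tool coordinates, whose origin is the TCP and whose axes are the flange's). Camera axes: x right, y up, looking along -z (the intrinsics and any distortion apply to the point x, -y, -z); pixel columns grow to the right and rows downward; lengths in mm; the calibration is good to about 2 mm. A picture is of the moment at which its call begins: read the wrist's pose just before it. get_calibration takes no time and is no camera call.
- arm.finish_job(): hands the job in, once; it reports no verdict.
The state is a dict: "time": time; "joints": joint angles; "joint_velocities": joint speeds; "effort": joint torques, N m; "tcp_pos": TCP position; "orientation": TCP orientation; "wrist_force": force on the tool from outside, world axes, zero at the start; "ft_torque": the same for the moment, N m; "width": finger opening in mm.
Only numpy, scipy, OpenCV 4.12 (cv2) and the standard library are available. Lean on these libraries where they do the work, as an engineer would, in place of code of your own. Each camera call takes 0.05 s, during which the arm holds its last target. There are 200 camera calls.

## Working session

There is one attempt and no reset: what is moved stays moved. The work goes in short steps, Python scripts to look and compute and a tool call to move; the robot and the scene stay as the last step left them, time stands still between calls to the robot, and variables do not carry over. Pictures are saved under pics/ and viewed, about 8 in all and at most 12, crops included, and the job is handed in when it is done.

Besides the shell and the picture viewer there is one more tool, called after ">>>" as name(argument=value, ...), one argument or row to a line, values as JSON. servo_tool: Moves the arm, as the interface text tells. Its arguments: {"type":"object","properties":{"steps":{"type":"array"},"squeeze":{"type":"number"}},"required":["steps"]}

```bash
mkdir -p pics && ls
python3 - <<'E'
from plant import arm
import cv2
s=arm.state();print(s)
for n in("scene","side","wrist"):
    cv2.imwrite(f"pics/{n}0.png",arm.get_image(n)[:,:,::-1]);print(n,arm.get_calibration(n))
E
```

```text
pics
{'time': 0.0, 'joints': array([ 1.17057311e+00,  1.31177456e-01,  1.48930449e+00, -7.00390040e-06,
        1.52296628e+00, -8.54387211e-02]), 'joint_velocities': array([-3.17512876e-05,  1.50001665e-03, -6.08783486e-04,  3.15350433e-04,
       -4.59614508e-04,  1.14794449e-03]), 'effort': array([-8.32638452e-04, -5.69397891e+01, -5.00552201e+01, -4.41931425e-04,
        1.50749227e-02,  5.86022384e-05]), 'tcp_pos': array([185.55512173, 570.00837364, 230.22083916]), 'orientation': array([[-9.50863177e-01,  3.09610572e-01, -7.16532921e-04],
       [ 3.09611364e-01,  9.50861648e-01, -1.71166110e-03],
       [ 1.51375302e-04, -1.84940225e-03, -9.99998278e-01]]), 'wrist_force': array([-0.52175963, -0.04569528,  1.13692943]), 'ft_torque': array([-0.00826367,  0.04369994,  0.00261853]), 'width': 85.51553220918674}
scene {'vertical_fov': 44.91767886157233, 'cx': 284.25894734920047, 'cy': 208.18958172891678, 'extrinsics': array([[-4.89442482e-01,  8.71984964e-01,  9.39572286e-03,
         2.45788827e+02],
       [-6.73135658e-01, -3.84634750e-01,  6.31620531e-01,
         3.45146391e+02]
[... 376 characters left out ...]
2252921e-01,  4.48351402e-01,  8.54519997e-01,
        -2.50761725e+02],
       [-4.23999253e-01, -7.41922534e-01,  5.19399256e-01,
        -7.71170257e+02],
       [ 0.00000000e+00,  0.00000000e+00,  0.00000000e+00,
         1.00000000e+00]])}
wrist {'vertical_fov': 61.03914265262694, 'cx': 276.12865990155126, 'cy': 203.51066467119335, 'tool_from_camera': array([[ 6.85435461e-04,  9.52064612e-01,  3.05896233e-01,
         7.86338620e+01],
       [ 9.99999765e-01, -6.59792911e-04, -1.87219757e-04,
        -1.37988704e+00],
       [ 2.35828617e-05,  3.05896290e-01, -9.52064840e-01,
        -1.42074351e+02],
       [ 0.00000000e+00,  0.00000000e+00,  0.00000000e+00,
         1.00000000e+00]])}
```

View pics/scene0.png

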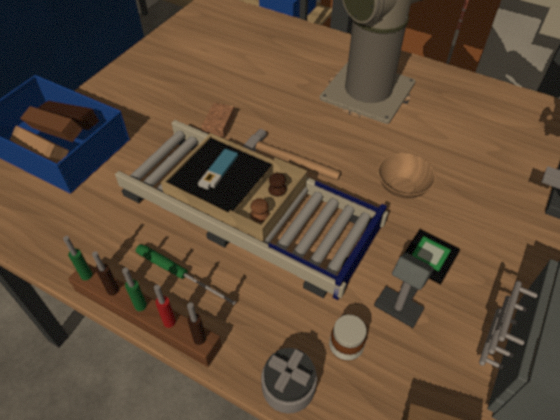

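View pics/side0.png

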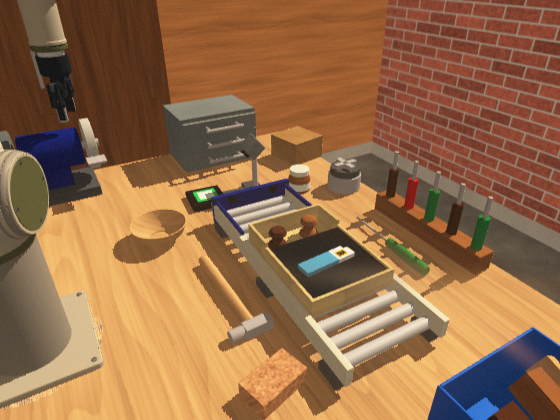

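The scene view has the track running from its open end (lower left, about (150,165)) to the blue stop (365,245). The crate sits mid-track with the plate at about (217,170), clear end nearer the robot, and the reader window at about (433,251). Next I'll enlarge these.

```bash
cat > h.py <<'E'
import numpy as np, cv2
from plant import arm
def K(n):
    c=arm.get_calibration(n); f=210/np.tan(np.radians(c["vertical_fov"]/2)); return c,f
def ray(n,uv,st=None):
    c,f=K(n); d=np.array([(uv[0]-c["cx"])/f,-(uv[1]-c["cy"])/f,-1.])
    if n=="wrist":
        T=c["tool_from_camera"];R=st["orientation"]
        return st["tcp_pos"]+R@T[:3,3], R@T[:3,:3]@d
    E=c["extrinsics"];R=E[:3,:3]; return -R.T@E[:3,3], R.T@d
def at(n,uv,z,st=None):
    o,d=ray(n,uv,st); return o+d*(z-o[2])/d[2]
def proj(n,P,st=None):
    c,f=K(n)
    if n=="wrist":
        T=c["tool_from_camera"];q=T[:3,:3].T@(st["orientation"].T@(np.array(P)-st["tcp_pos"])-T[:3,3])
    else: q=c["extrinsics"][:3,:3]@P+c["extrinsics"][:3,3]
    return np.array([c["cx"]+f*q[0]/-q[2],c["cy"]-f*q[1]/-q[2]])
def crop(im,x,y,w,h,k,name):
    cv2.imwrite(name,cv2.resize(im[y:y+h,x:x+w],None,fx=k,fy=k,interpolation=cv2.INTER_CUBIC))
E
python3 - <<'E'
from h import *
im=cv2.imread("pics/scene0.png")
crop(im,110,110,280,200,2.8,"pics/c1.png")
im2=cv2.resize(im[220:290,380:480],None,fx=4,fy=4,interpolation=cv2.INTER_CUBIC)
s=cv2.imread("pics/side0.png");s2=cv2.resize(s[170:240,180:280],None,fx=4,fy=4,interpolation=cv2.INTER_CUBIC)
cv2.imwrite("pics/c2.png",np.hstack([im2,s2]))
print(proj("scene",np.zeros(3)),proj("side",np.zeros(3)))
E
```

```text
[367.56940923  91.20173641] [ 32.48451601 347.04724043]
```

View pics/c1.png

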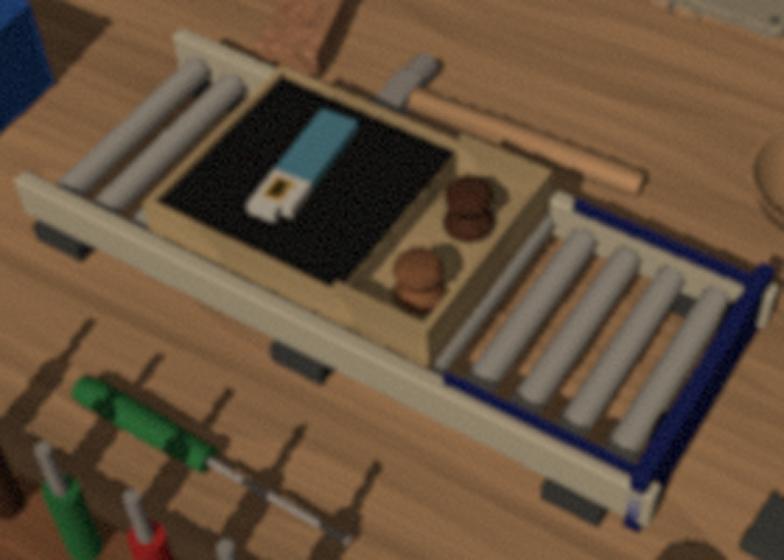

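View pics/c2.png

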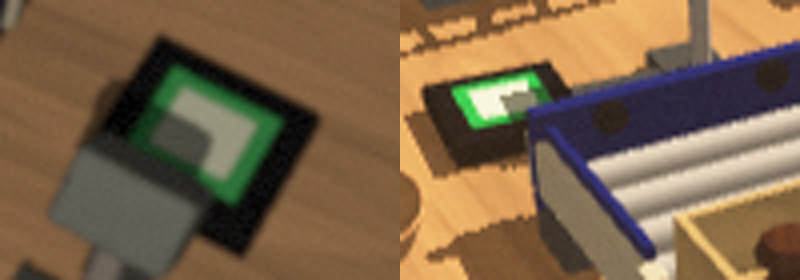

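Run:
```python
from h import *
np.set_printoptions(precision=1,suppress=True)
A=lambda x,y,z:at("scene",(x/2.8+110,y/2.8+110),z)
D=lambda x,y,z:at("scene",(x/4+380,y/4+220),z)
S=lambda x,y,z:at("side",((x-400)/4+180,y/4+170),z)
for n,p in dict(crR_near=A(280,68,90),crR_far=A(150,203,90),crF_near=A(553,172,102),crF_far=A(432,322,102),
 plT1=A(322,108,95),plT2=A(358,118,95),plB1=A(282,170,95),plB2=A(320,185,95),plF1=A(247,208,95),
 stop_near=A(768,268,82),stop_far=A(635,470,82),frO_far=A(18,178,62),frO_near=A(180,33,62),cheekN=A(580,203,72),
 w1=D(178,65,21),w2=D(283,118,21),w3=D(238,205,21),b1=D(160,37,20),b2=D(320,118,20),b3=D(243,255,20),
 s1=S(455,82,21),s2=S(535,62,21),s3=S(553,105,21),s4=S(475,128,21)).items(): print(n,p)
```

```text
crR_near [ 461.2 -232.4   90. ]
crR_far [ 644.2 -232.5   90. ]
crF_near [463.3  37.5 102. ]
crF_far [642.9  30.4 102. ]
plT1 [ 488.7 -169.8   95. ]
plT2 [ 483.7 -136.9   95. ]
plB1 [ 565.2 -158.2   95. ]
plB2 [ 563.7 -122.1   95. ]
plF1 [ 613.4 -158.7   95. ]
stop_near [453.7 223.9  82. ]
stop_far [671.6 212.6  82. ]
frO_far [ 658.9 -365.9   62. ]
frO_near [ 444.3 -359.1   62. ]
cheekN [457.5  61.   72. ]
w1 [439.9 325.7  21. ]
w2 [445.7 388.2  21. ]
w3 [512.2 384.6  21. ]
b1 [425.3 310.1  20. ]
b2 [434.7 406.   20. ]
b3 [539.9 396.8  20. ]
s1 [454.8 390.1  21. ]
s2 [518.3 389.7  21. ]
s3 [504.1 320.7  21. ]
s4 [443.5 317.6  21. ]
```

Everything fits the given sizes: crate x 462–643, rear wall at y≈-232, plate yaw ≈0.17 with the frosted end away from the robot, window ≈(478,355). I'll start towards the rear wall with the fingers shut and the tool squared to the world.

>>> servo_tool(
  steps=[
    [[-4.2, -4.7, 0, 0, 0, -3.6, 1], [-4.2, -4.7, 0, 0, 0, -3.6, 1], [-4.2, -4.7, 0, 0, 0, -3.6, 1], [-4.2, -4.7, 0, 0, 0, -3.6, 1], [-4.2, -4.7, 0, 0, 0, -3.6, 1]],
  ],
)

```text
time: 0.65
tcp_pos: [286.3, 340.4, 230.9]
orientation: [[-1.0, -0.0, -0.0], [-0.0, 1.0, -0.0], [0.0, -0.0, -1.0]]
wrist_force: [0.8, 1.0, 0.7]
width: 12.3
```

>>> servo_tool(
  steps=[
    [[-2.8, -5.6, 0, 0, 0, 0, 1], [-2.8, -5.6, 0, 0, 0, 0, 1], [-2.8, -5.6, 0, 0, 0, 0, 1], [-2.8, -5.6, 0, 0, 0, 0, 1], [-2.8, -5.6, 0, 0, 0, 0, 1]],
  ],
)

```text
time: 1.15
tcp_pos: [398.2, 116.7, 231.3]
orientation: [[-1.0, 0.001, 0.001], [0.001, 1.0, 0.0], [-0.001, 0.0, -1.0]]
wrist_force: [1.6, 0.7, -0.4]
width: -0.1
```

>>> servo_tool(
  steps=[
    [[-2.5, -5.6, 0, 0, 0, 0, 1], [-2.5, -5.6, 0, 0, 0, 0, 1], [-2.5, -5.6, 0, 0, 0, 0, 1], [-2.5, -5.6, 0, 0, 0, 0, 1], [-2.5, -5.6, 0, 0, 0, 0, 1]],
  ],
)

```text
time: 1.65
tcp_pos: [498.1, -107.9, 231.1]
orientation: [[-1.0, 0.001, 0.0], [0.001, 1.0, -0.0], [-0.0, -0.0, -1.0]]
wrist_force: [1.2, -0.2, 0.5]
width: 0.6
```

>>> servo_tool(
  steps=[
    [[-1.4, -4.5, 2.0, 0, 0, 0, 1], [-1.4, -4.5, 2.0, 0, 0, 0, 1], [-1.4, -4.5, 2.0, 0, 0, 0, 1], [-1.4, -4.5, 2.0, 0, 0, 0, 1], [-1.4, -4.5, 2.0, 0, 0, 0, 1]],
  ],
)

```text
time: 2.15
tcp_pos: [551.5, -289.0, 145.7]
orientation: [[-1.0, 0.004, -0.006], [0.004, 1.0, 0.003], [0.006, 0.003, -1.0]]
wrist_force: [-0.9, 1.2, -0.8]
width: 0.0
```

>>> servo_tool(
  steps=[
    [[0, 0, 2.1, 0, 0, 0, 1], [0, 0, 2.1, 0, 0, 0, 1], [0, 0, 2.1, 0, 0, 0, 1]],
  ],
)

```text
time: 2.45
tcp_pos: [549.3, -282.6, 60.8]
orientation: [[-1.0, 0.001, -0.01], [0.001, 1.0, 0.006], [0.01, 0.006, -1.0]]
wrist_force: [-1.3, 0.2, -1.4]
width: 0.1
```

>>> servo_tool(
  steps=[
    [[0, 0.4, 0, 0, 0, 0, 1], [0, 0.8, 0, 0, 0, 0, 1], [0, 1.2, 0, 0, 0, 0, 1], [0, 1.5, 0, 0, 0, 0, 1], [0, 1.7, 0, 0, 0, 0, 1]],
  ],
)

```text
time: 2.95
tcp_pos: [554.8, -216.1, 69.1]
orientation: [[-1.0, -0.001, 0.003], [-0.001, 1.0, -0.001], [-0.003, -0.001, -1.0]]
wrist_force: [0.6, -3.0, 1.6]
width: 0.1
```

>>> servo_tool(
  steps=[
    [[0, 0.3, 0, 0, 0, 0, 1], [0, 0.6, 0, 0, 0, 0, 1], [0, 0.9, 0, 0, 0, 0, 1], [0, 1.2, 0, 0, 0, 0, 1], [0, 1.5, 0, 0, 0, 0, 1]],
  ],
)

```text
time: 3.45
tcp_pos: [553.6, -156.5, 67.1]
orientation: [[-1.0, 0.001, -0.0], [0.001, 1.0, 0.0], [0.0, 0.0, -1.0]]
wrist_force: [2.3, -3.4, 1.6]
width: -0.2
```

>>> servo_tool(
  steps=[
    [[0, 0.25, 0, 0, 0, 0, 1], [0, 0.45, 0, 0, 0, 0, 1], [0, 0.65, 0, 0, 0, 0, 1], [0, 0.85, 0, 0, 0, 0, 1], [0, 1.0, 0, 0, 0, 0, 1]],
  ],
)

```text
time: 3.95
tcp_pos: [553.4, -116.8, 67.1]
orientation: [[-1.0, 0.001, -0.001], [0.001, 1.0, 0.0], [0.001, 0.0, -1.0]]
wrist_force: [0.6, -2.0, -0.6]
width: 0.3
```

>>> servo_tool(
  steps=[
    [[0, 0.12, 0, 0, 0, 0, 1], [0, 0.24, 0, 0, 0, 0, 1], [0, 0.36, 0, 0, 0, 0, 1], [0, 0.48, 0, 0, 0, 0, 1]],
  ],
)

```text
time: 4.35
tcp_pos: [553.6, -98.0, 67.2]
orientation: [[-1.0, 0.001, -0.0], [0.001, 1.0, 0.0], [0.0, 0.0, -1.0]]
wrist_force: [0.2, -0.7, -1.5]
width: 0.1
```

>>> servo_tool(
  steps=[
    [[0, 0.1, 0, 0, 0, 0, 1], [0, 0.2, 0, 0, 0, 0, 1], [0, 0.28, 0, 0, 0, 0, 1]],
  ],
)

```text
time: 4.65
tcp_pos: [553.7, -86.7, 67.3]
orientation: [[-1.0, 0.001, -0.0], [0.001, 1.0, 0.0], [0.0, 0.0, -1.0]]
wrist_force: [0.4, -1.6, -0.8]
width: 0.1
```

>>> servo_tool(
  steps=[
    [[0, 0.07, 0, 0, 0, 0, 1], [0, 0.14, 0, 0, 0, 0, 1]],
  ],
)

```text
time: 4.85
tcp_pos: [553.7, -81.3, 67.3]
orientation: [[-1.0, 0.001, 0.0], [0.001, 1.0, -0.0], [-0.0, -0.0, -1.0]]
wrist_force: [0.8, -2.3, -0.2]
width: -0.1
```

>>> servo_tool(
  steps=[
    [[0, 0.07, 0, 0, 0, 0, 1], [0, 0.14, 0, 0, 0, 0, 1]],
  ],
)

```text
time: 5.05
tcp_pos: [553.9, -76.3, 67.4]
orientation: [[-1.0, 0.001, 0.0], [0.001, 1.0, -0.001], [-0.0, -0.001, -1.0]]
wrist_force: [1.7, -15.7, -2.6]
width: -0.0
```

>>> servo_tool(
  steps=[
    [[0, 0.07, 0, 0, 0, 0, 1], [0, 0.14, 0, 0, 0, 0, 1]],
  ],
)

```text
time: 5.25
tcp_pos: [554.0, -76.0, 67.9]
orientation: [[-1.0, 0.001, 0.001], [0.001, 1.0, -0.01], [-0.001, -0.01, -1.0]]
wrist_force: [-1.7, -38.3, -0.7]
width: -0.4
```

Contact force rose to 38 N with no further travel, so the crate is home. I'll back off, rise and look with the wrist camera.

>>> servo_tool(
  steps=[
    [[0, -0.3, 0, 0, 0, 0, 1], [0, -0.6, 0, 0, 0, 0, 1], [0, -0.9, 0, 0, 0, 0, 1], [0, -0.9, -0.5, 0, 0, 0, 1], [0, -0.9, -1.2, 0, 0, 0, 1]],
  ],
)

```text
time: 5.75
tcp_pos: [551.9, -106.4, 113.6]
orientation: [[-1.0, 0.001, -0.005], [0.001, 1.0, 0.002], [0.005, 0.002, -1.0]]
wrist_force: [0.5, 0.0, 0.5]
width: -0.2
```

>>> servo_tool(
  steps=[
    [[0.8, 3.5, -3.5, 0, 0, -1.9, 0.4], [0.8, 3.5, -3.5, 0, 0, -1.9, 0.4], [0.8, 3.5, -3.5, 0, 0, -1.9, 0.4], [0.8, 3.5, -3.5, 0, 0, -1.9, 0.4], [0.8, 3.5, -3.5, 0, 0, -1.9, 0.4]],
  ],
)

```text
time: 6.25
tcp_pos: [523.7, 37.2, 261.9]
orientation: [[-0.986, -0.168, 0.009], [-0.168, 0.986, 0.002], [-0.009, 0.0, -1.0]]
wrist_force: [1.2, -0.1, -0.5]
width: 51.4
```

```bash
sleep 0
python3 - <<'E'
from h import *
import json
st=arm.state(); im=arm.get_image("wrist")[:,:,::-1]
cv2.imwrite("pics/w1.png",cv2.resize(im,None,fx=1.4,fy=1.4,interpolation=cv2.INTER_CUBIC))
print(st["tcp_pos"],st["orientation"],st["width"])
np.savez("w1.npz",tcp_pos=st["tcp_pos"],orientation=st["orientation"])
E
```

```text
[523.65266318  37.21760913 261.87298141] [[-9.85716884e-01 -1.68153285e-01  9.31110957e-03]
 [-1.68144923e-01  9.85760856e-01  1.67942836e-03]
 [-9.46092873e-03  8.98250933e-05 -9.99955240e-01]] 51.40905794698781
```

View pics/w1.png

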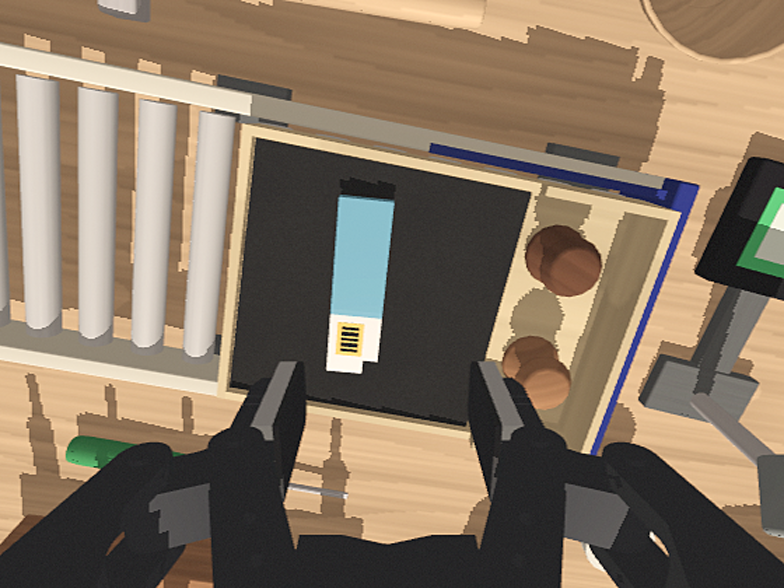

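Plate in this view: clear-end corners (337,197) and (394,200), boundary (331,315)–(384,320), frosted end at about (326,371). The crate is flush with the blue stop and both finials are upright.

```bash
cat > m.py <<'E'
from h import *
np.set_printoptions(precision=2,suppress=True)
st=dict(np.load("w1.npz"));W=lambda x,y,z:at("wrist",(x/1.4,y/1.4),z,st)
t=(W(337,198,95)+W(395,201,95))/2;b=(W(331,315,95)+W(384,320,95))/2;f=W(326,371,95)
d=(b-t)[:2];L=np.hypot(*d);yaw=np.arctan2(d[1],d[0]);u=d/L
print(t,b,L,yaw,"width",np.linalg.norm(W(337,198,95)-W(395,201,95)),"f along",(f-t)[:2]@u, "centre",t[:2]+60*u)
g=t[:2]+44*u;print("grip",g)
print("rear corners",W(243,125,90),W(221,395,90),"front near",W(683,212,102))
print("window pts",W(738,265,21),W(784,193,21))
R=st["orientation"];dz=g-st["tcp_pos"][:2];print("shift tool",R.T@np.array([*dz,120-st["tcp_pos"][2]])/40)
xa=-R[:2,0];print("yaw now",np.arctan2(xa[1],xa[0]))
E
python3 m.py
```

```text
[492.66  18.03  95.  ] [570.96  24.68  95.  ] 78.57761368084788 0.0847658778581299 width 35.75600052044775 f along 120.12945560957264 centre [552.45  23.11]
grip [536.51  21.75]
rear corners [461.99 -61.49  90.  ] [648.36 -62.38  90.  ] front near [466.57 208.95 102.  ]
window pts [505.63 317.32  21.  ] [445.69 329.75  21.  ]
shift tool [-0.22 -0.44  3.55]
yaw now 0.16895512940069438
```

>>> servo_tool(
  steps=[
    [[-0.2, -0.45, 3.5, 0, 0, 1.0, 0.4], [-0.2, -0.45, 3.5, 0, 0, 1.0, 0.4], [-0.2, -0.45, 3.5, 0, 0, 1.0, 0.4], [-0.2, -0.45, 3.5, 0, 0, 1.0, 0.4], [-0.2, -0.45, 3.5, 0, 0, 1.0, 0.4]],
  ],
)

```text
time: 6.8
tcp_pos: [531.6, 16.8, 114.5]
orientation: [[-0.997, -0.077, -0.003], [-0.077, 0.997, 0.0], [0.003, 0.001, -1.0]]
wrist_force: [0.3, 0.5, 1.1]
width: 51.4
```

Run:
```python
from h import *
im=arm.get_image("wrist")[:,:,::-1];st=arm.state()
print(st["tcp_pos"],st["orientation"],st["width"])
cv2.imwrite("pics/w2.png",im)
```

```text
[533.22455908  16.89073427 116.67355143] [[-9.97019633e-01 -7.71451230e-02  6.93840942e-04]
 [-7.71450828e-02  9.97019874e-01  8.45113483e-05]
 [-6.98292847e-04  3.07330566e-05 -9.99999756e-01]] 51.28876429436218
```

View pics/w2.png

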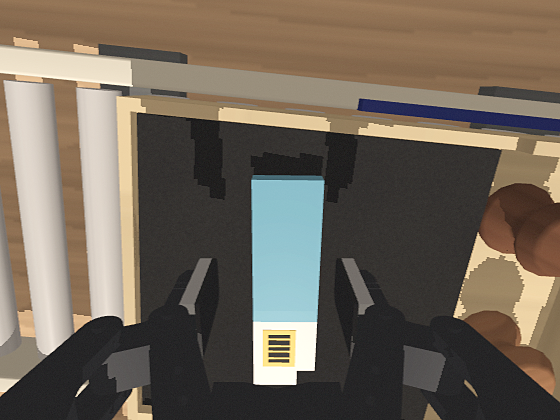

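Plate centred at column ~287 between fingers centred at ~277. It needs +5 mm in tool y, which agrees with the computed value. Correct, lower and close.

>>> servo_tool(
  steps=[
    [[-0.08, 0.12, 0, 0, 0, 0, 0.4], [-0.08, 0.12, 0.4, 0, 0, 0, 0.4], [-0.08, 0.12, 0.7, 0, 0, 0, 0.4], [-0.08, 0.12, 0.8, 0, 0, 0, 0.4], [-0.08, 0.12, 0.8, 0, 0, 0, 0.4]],
  ],
)

```text
time: 7.35
tcp_pos: [535.2, 22.5, 83.2]
orientation: [[-0.997, -0.078, -0.001], [-0.078, 0.997, 0.0], [0.001, 0.0, -1.0]]
wrist_force: [0.6, -0.8, 0.4]
width: 51.1
```

>>> servo_tool(
  steps=[
    [[0, 0, 0, 0, 0, 0, 0.5], [0, 0, 0, 0, 0, 0, 0.6], [0, 0, 0, 0, 0, 0, 0.8], [0, 0, 0, 0, 0, 0, 0.9], [0, 0, 0, 0, 0, 0, 0.9]],
  ],
  squeeze=30,
)

```text
time: 7.85
tcp_pos: [536.2, 22.3, 84.4]
orientation: [[-0.997, -0.078, 0.002], [-0.078, 0.997, -0.0], [-0.002, -0.0, -1.0]]
wrist_force: [-0.9, -0.7, 5.8]
width: 33.1
```

Gripped at 33 mm. Lift gently.

>>> servo_tool(
  steps=[
    [[0, 0, -0.1, 0, 0, 0, 1], [0, 0, -0.3, 0, 0, 0, 1], [0, 0, -0.6, 0, 0, 0, 1], [0, 0, -1.0, 0, 0, 0, 1], [0, 0, -1.4, 0, 0, 0, 1]],
  ],
  squeeze=40,
)

```text
time: 8.35
tcp_pos: [535.5, 22.3, 140.6]
orientation: [[-0.997, -0.078, 0.0], [-0.078, 0.997, -0.0], [-0.0, -0.0, -1.0]]
wrist_force: [0.3, 0.4, -0.4]
width: 32.7
```

>>> servo_tool(
  steps=[
    [[0, 0, -0.4, 0, 0, 0, 1], [0, 0, -0.8, 0, 0, 0, 1], [0, 0, -1.1, 0, 0, 0, 1], [0, 0, -1.2, 0, 0, 0, 1], [0, 0, -1.2, 0, 0, 0, 1]],
  ],
)

```text
time: 8.85
tcp_pos: [535.9, 22.3, 188.1]
orientation: [[-0.997, -0.078, 0.001], [-0.078, 0.997, -0.0], [-0.001, -0.0, -1.0]]
wrist_force: [0.0, -1.2, -0.8]
width: 32.9
```

Run:
```python
from h import *
im=arm.get_image("wrist")[:,:,::-1];s2=arm.get_image("side")[:,:,::-1]
cv2.imwrite("pics/w3.png",np.hstack([cv2.resize(im[180:400,150:420],(400,326)),cv2.resize(s2[150:370,180:450],(400,326))]));st=arm.state();print(st["tcp_pos"],st["width"])
```

```text
[535.01228238  22.35329673 186.55185889] 33.04397018797818
```

View pics/w3.png

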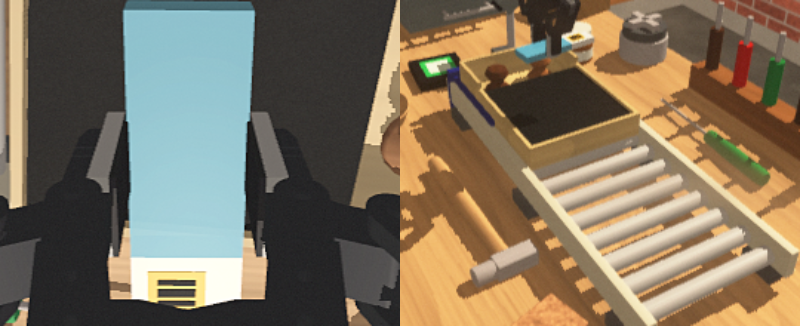

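The plate is held level by the clear part, fingers well away from the frosted end, and the crate is still home. I'll carry it to near the reader and look there.

>>> servo_tool(
  steps=[
    [[0.3, 0.8, 0, 0, 0, 0, 1], [0.6, 1.7, 0, 0, 0, 0, 1], [1.0, 2.6, 0, 0, 0, 0, 1], [1.3, 3.5, 0, 0, 0, 0, 1], [1.6, 4.3, 0, 0, 0, 0, 1]],
  ],
)

```text
time: 9.45
tcp_pos: [456.8, 190.0, 186.1]
orientation: [[-0.997, -0.078, -0.002], [-0.078, 0.997, -0.0], [0.002, -0.0, -1.0]]
wrist_force: [1.3, 0.8, -0.4]
width: 32.8
```

>>> servo_tool(
  steps=[
    [[0.4, 0.7, -0.2, 0, 0, 0.6, 1], [0.8, 1.4, -0.4, 0, 0, 1.2, 1], [1.0, 1.9, -0.4, 0, 0, 1.9, 1], [1.0, 2.1, -0.4, 0, 0, 1.9, 1], [1.0, 2.1, -0.4, 0, 0, 1.9, 1]],
  ],
)

```text
time: 9.95
tcp_pos: [411.3, 269.9, 202.4]
orientation: [[-0.996, 0.085, -0.001], [0.085, 0.996, -0.001], [0.001, -0.001, -1.0]]
wrist_force: [0.6, 0.8, -1.4]
width: 32.6
```

Run:
```python
from h import *
arm.get_image("wrist")
st=arm.state(); im=arm.get_image("wrist")[:,:,::-1]
cv2.imwrite("pics/w4.png",cv2.resize(im,None,fx=1.4,fy=1.4,interpolation=cv2.INTER_CUBIC))
print(st["tcp_pos"],st["orientation"],st["width"])
np.savez("w4.npz",tcp_pos=st["tcp_pos"],orientation=st["orientation"])
```

```text
[411.65977143 269.16897667 202.41251198] [[-0.99633291  0.08555371 -0.00113905]
 [ 0.08555493  0.99633288 -0.00107299]
 [ 0.00104307 -0.0011665  -0.99999878]] 32.52865516789529
```

View pics/w4.png

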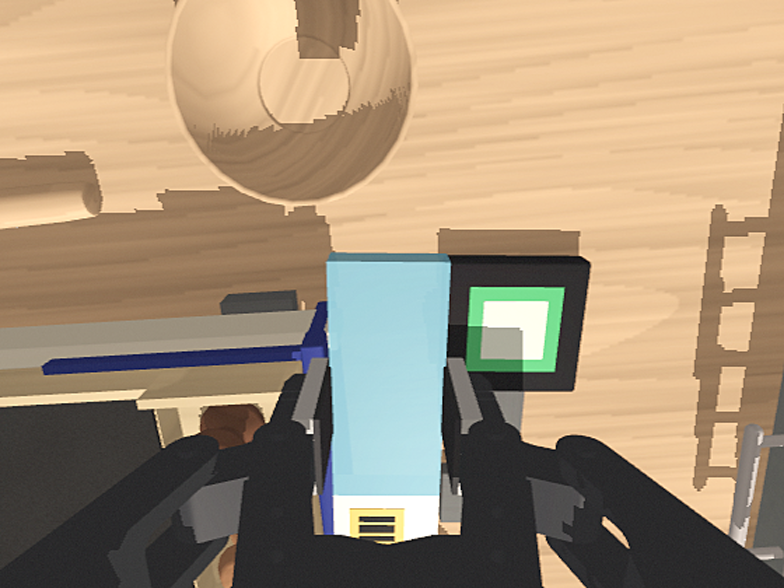

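The window corners are at about (472,287), (565,287), (555,373) and (467,371). The plate's top face has tail corners (328,262) and (450,262) and its boundary at (333,495)–(440,494).

Run:
```python
from h import *
np.set_printoptions(precision=2,suppress=True)
st=dict(np.load("w4.npz"));W=lambda x,y,z:at("wrist",(x/1.4,y/1.4),z,st);R=st["orientation"]
P=[W(*p,21) for p in((472,287),(565,287),(555,373),(467,371))];print(np.array(P));w=np.mean(P,0)
e=(P[3]-P[0]+P[2]-P[1]);e2=(P[1]-P[0]+P[2]-P[3]);print("window",w,"yaws",np.arctan2(e[1],e[0]),np.arctan2(-e2[0],e2[1]))
zt=st["tcp_pos"][2]+10.6
a,b,c,d=W(328,262,zt),W(450,262,zt),W(333,495,zt),W(440,494,zt)
t,m=(a+b)/2,(c+d)/2;u=m-t;print("L",np.hypot(*u[:2]),"widths",np.linalg.norm(a-b),np.linalg.norm(c-d),"yaw",np.arctan2(u[1],u[0]))
f=m+u/np.hypot(*u[:2])*21;print("frost",f,"in tool",R.T@(f-st["tcp_pos"]))
print("shift",R.T@(w+[0,0,65]-f)/40)
```

```text
[[442.66 323.55  21.  ]
 [448.02 386.73  21.  ]
 [513.04 381.09  21.  ]
 [506.08 317.87  21.  ]]
window [477.45 352.31  21.  ] yaws -0.0879040098563054 -0.09716874910164162
L 77.00048481625794 widths 33.3013221502712 34.246841528387804 yaw -0.09396888819746346
frost [466.09 263.06 213.01] in tool [-54.74  -1.44 -10.66]
shift [-0.1   2.25  3.17]
```

Window (477,352), yaw ≈ -0.092, matching the plate's. Move across, then down.

>>> servo_tool(
  steps=[
    [[0, 0.5, 0, 0, 0, 0, 1], [-0.1, 1.1, 0, 0, 0, 0, 1], [-0.1, 1.7, 0, 0, 0, 0, 1], [-0.1, 2.1, 0, 0, 0, 0, 1], [-0.1, 2.25, 0, 0, 0, 0, 1]],
  ],
)

```text
time: 10.55
tcp_pos: [424.3, 358.8, 202.7]
orientation: [[-0.996, 0.088, -0.001], [0.088, 0.996, -0.001], [0.001, -0.001, -1.0]]
wrist_force: [-0.3, -0.3, 0.2]
width: 33.0
```

>>> servo_tool(
  steps=[
    [[0, 0, 0.5, 0, 0, 0, 1], [0, 0, 1.2, 0, 0, 0, 1], [0, 0, 2.0, 0, 0, 0, 1], [0, 0, 2.7, 0, 0, 0, 1], [0, 0, 3.1, 0, 0, 0, 1]],
  ],
)

```text
time: 11.05
tcp_pos: [422.8, 356.5, 76.3]
orientation: [[-0.996, 0.089, -0.003], [0.089, 0.996, -0.003], [0.003, -0.003, -1.0]]
wrist_force: [0.2, -0.3, -0.5]
width: 32.8
```

>>> servo_tool(
  steps=[
    [[0, 0, 0, 0, 0, 0, 1], [0, 0, 0, 0, 0, 0, 1], [0, 0, 0, 0, 0, 0, 1]],
  ],
)

```text
time: 11.35
tcp_pos: [425.1, 359.4, 81.3]
orientation: [[-0.996, 0.088, 0.003], [0.088, 0.996, 0.002], [-0.002, 0.002, -1.0]]
wrist_force: [0.5, 0.7, 0.4]
width: 32.4
```

Run:
```python
from h import *
np.set_printoptions(precision=2,suppress=True)
st=arm.state();R=st["orientation"]
print(st["tcp_pos"],st["width"],"frost-window",st["tcp_pos"]+R@[-54.7,-1.4,-10.7]-[477.5,352.3,21])
a=arm.get_image("scene")[:,:,::-1];b=arm.get_image("side")[:,:,::-1]
f=lambda i,x,y,w,h:cv2.resize(i[y:y+h,x:x+w],(400,400*h//w),interpolation=cv2.INTER_CUBIC)
cv2.imwrite("pics/end.png",np.hstack([f(a,230,110,240,240),f(b,150,90,240,240)]))
```

```text
[425.08 359.38  81.35] 32.39055853463745 frost-window [ 1.92  0.86 71.18]
```

View pics/end.png

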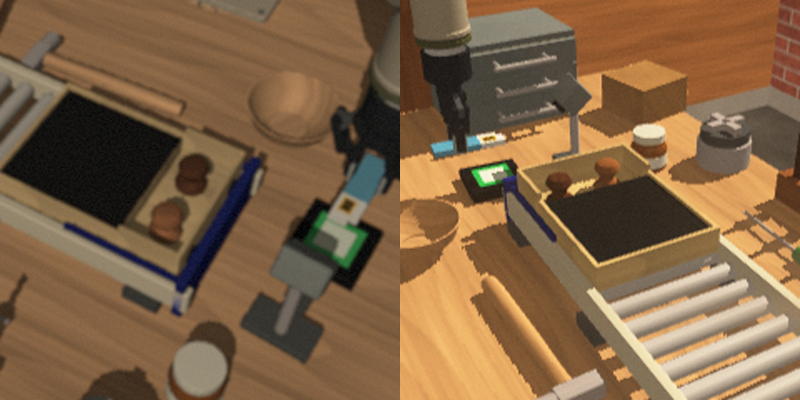

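The plate is level above the window with the frosted end towards the post, the crate is flush at the stop and the finials are upright. I'll cross-check the label position from the scene view, then hand in.

Run:
```python
from h import *
p=at("scene",(230+348*.6,110+205*.6),92);st=arm.state();print(p,st["tcp_pos"],st["joint_velocities"],st["width"])
if np.hypot(p[0]-477.5,p[1]-352.3)<15: print(arm.finish_job())
```

```text
[474.42694177 352.43610894  92.        ] [424.89025622 359.4938916   81.22436405] [ 2.56320838e-03  2.51839094e-03  5.18569001e-03  5.15556819e-04
 -1.37503760e-03  6.51858182e-05] 32.80615706084757
the job is handed in; nothing more can be done
None
```

I handed the job in at about 11.5 s, with the plate still held above the reader and the crate home against the stop. No verdict is reported, so the checks below are all I have.

- **Crate:** I pushed it with shut fingers until it stopped moving and the force rose to 38 N. The last pictures show it still flush against the end stop, with both finials upright.
- **Grip:** I took the plate by its clear end, with the opening at about 33 mm and the fingers about 2 cm short of the frosted end.
- **Position:** The frosted end's centre is about 2 mm from the window's centre by the arm's pose, and about 3 mm by the scene picture. It is 71 mm above the window, level, and pointing at the camera post.
- **Bystanders:** Those visible in the last pictures (mallet, bowl, jar) look undisturbed. The sanding block and most of the gouge were outside those crops, but the arm never came near them.
- **Disagreement:** The first scene picture gave the plate's yaw as 0.17 rad, while the closer wrist picture gave 0.085. I used the wrist value, and the grasp bore it out.

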